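# Close the centrifuge and hold its recessed reset button

### The job

The bench centrifuge has stopped with a lid fault: first press its blue lid down until it snaps fully shut. Then take the orange-handled stylus out of its stand, put its steel shaft down the yellow-ringed hole on the centrifuge's front deck and push the red button at the bottom fully down. Finish while still gripping the stylus and holding the button down, do not let go, and leave the tip box, tube rack and bottle where they are.

Things in the scene. Friction and masses are not known exactly. Their poses are not given: they have to be found in the camera images.
- centrifuge: white bench centrifuge, fixed, 240 (x) x 190 (y) x 105 mm high without the lid; origin at the centre of its underside on the bench; its own -x side is the front (towards the robot, turned up to 0.3 rad). The front 65 mm of its top, at height 105 mm, is the flat deck with the reset hole; the rest is the rotor chamber under the lid
- lid (a joint): angle of the blue lid, rad: 0 shut, 1.02 fully open; starts 0.72 to 0.92. Rear hinge along the machine's y; lid 168 mm (hinge to free edge) x 186 x 12 mm. It stays where left above 0.72; below that an over-centre detent pushes it back open (7 N pressed down 85 mm from the hinge overcomes it, 3.5 N at 160 mm) until about 0.1, where it snaps shut by itself and stays
- lid_hinge (a point): point on the lid's hinge axis, mid-width, at the level of the lid's underside (105 mm above the bench); the lid extends from here 168 mm towards the machine's -x when shut
- lid_press (a point): point on the lid's outer (top) face, mid-width, 85 mm from the hinge; 117 mm above the bench when the lid is shut. It turns with the lid
- lid_edge (a point): point on the lid's outer face at the middle of its free front edge, 168 mm from the hinge; turns with the lid
- reset_hole (a point): centre of the mouth of the reset hole, level with the deck, 105 mm above the bench; round vertical hole 18 mm in diameter with a 2 mm chamfer, ringed in yellow, 33 mm behind the machine's front edge and 45 mm to the machine's -y side of its middle. The red button's top, 17 mm across, lies 28 mm below the mouth
- reset_button (a joint): travel of the red button in m: 0 up, 0.007 fully down; sprung, 1.2 N at the start of travel to 4 N fully down
- stylus: loose reset stylus, 45 g, standing upright tip down; origin at its tip, z along it towards the handle. Steel shaft 8 mm diameter, 70 mm long from the tip; then a black collar 24 mm diameter, 5 mm thick; then a round orange handle 16 mm diameter from 75 to 139 mm above the tip (the last 4 mm black)
- stylus_tip (a point): centre of the stylus's flat lower end
- stylus_grip (a point): point on the stylus axis in the middle of the handle, 108 mm above the tip
- stand: fixed grey block 60 x 60 x 80 mm high, origin at the centre of its underside, with a vertical 12 mm hole in which the stylus hangs by its collar; the tip is then 10 mm and the collar's underside 80 mm above the bench
- tip_box: blue pipette-tip box with clear cover, 118 x 83 x 71 mm, loose; origin at the centre of its underside. Bystander
- tube_rack: green tube rack with small capped tubes, 110 x 75 x 68 mm, loose; origin at the centre of its underside. Bystander
- reagent_bottle: clear bottle with red cap, 68 mm diameter, 140 mm high, loose; origin at the centre of its underside. Bystander
There are look-alikes about, which are no part of the job. What is meant by the stylus is not purple or turquoise, and is the smaller of those in its own colour.

How it is judged:
On the way, in this order (a step that is already met when the one before it is completed fails the run):
1. the lid is pressed shut (value of joint lid below 0.04 rad), for 0.2 s.
2. with the lid shut, the gripped stylus holds the button down through the hole (value of joint lid below 0.04 rad and value of joint reset_button above 0.005 m and horizontal distance between stylus_tip and reset_hole below 0.01 m and z of stylus_tip in the frame of reset_hole below -0.03 m and contact force between stylus and centrifuge above 1.5 N and contact force between the fingers and stylus above 1 N and contact force between stylus and stand below 0.1 N), for 0.5 s.
At the end, for the whole second after the job is handed in: The lid is shut (under 0.04 rad); the stylus, gripped by the fingers and clear of its stand, stands through the hole (tip within 10 mm of its axis and more than 30 mm below its mouth) and presses with more than 1.5 N, with the button at least 5 of its 7 mm down, through the last second (all of step 2); the arm keeps its last pose, push and grip.
It fails at once if the tip box is pushed more than 30 mm or tipped over (distance of tip_box from where it was at the start of the episode above 0.03 m or angle between tip_box's own z axis and vertical above 0.5 rad).
It fails at once if the tube rack is pushed more than 30 mm or tipped over (distance of tube_rack from where it was at the start of the episode above 0.03 m or angle between tube_rack's own z axis and vertical above 0.5 rad).
It fails at once if the reagent bottle is pushed more than 30 mm or tipped over (distance of reagent_bottle from where it was at the start of the episode above 0.03 m or angle between reagent_bottle's own z axis and vertical above 0.5 rad).
It fails at once if the reset button is pressed while the lid is open (value of joint reset_button above 0.004 m and value of joint lid above 0.15 rad).
It also fails if it takes over 56 s, if anything falls off the work surface, if the arm or the gripper's body presses on something with over 40 N, if the wrist force passes 120 N, or if a joint passes its speed limit or range.

### The arm

A 6-joint arm with a two-finger parallel gripper is mounted at the origin on the work surface. World frame = base frame: x ahead of the robot, y to its left, z up, the work surface at z = 0. Lengths are in m, angles in rad, forces in N, time in s.
With the tool pointing down it reaches from about 0.325 to 0.925 m from the base axis. Payload 3.1 kg.
Tool frame: the origin (TCP) lies between the finger pads; the fingertips stand 11 mm ahead of it and the grasp point (between the pads) lies 8 mm behind it; x points along the fingers, y is the direction in which the jaws open and shut, and the axes are right-handed (so a half turn about x gives the same grasp; the last joint's range is limited). The gripper opens to 85 mm and grips with 20 to 120 N. Pads are 22 mm wide; open, the fingers measure 114 mm over their backs; the gripper's body (76 mm by 85 mm) begins 54 mm behind the grasp point. The pads swing forward as they close: fully open they stand 13 mm farther back than shut.
Start: joints at [1.102, 0.217, 1.613, -0, 1.311, -0.112], TCP at [0.218, 0.586, 0.22] pointing down, gripper open.
Joint ranges: [-2.75, 2.75], [-0.78, 2.1], [0.31, 2.55], [-1.13, 4.27], [0.13, 2.63], [-2.58, 2.58]. Speed limits (rad/s): [2.79, 2.79, 3.14, 3.14, 3.14, 3.14].

### API

Orientations are given as a rotation vector (axis times angle).
In Python, from workcell import * gives the robot as it stands. The module is installed in compiled form; this text tells all that it offers.
- The arm moves only by the tool send_rows, never from a script. Its argument "plan" is text: rows parted by semicolons, each of 5 numbers parted by spaces: the closure, from -1 (fully open) to 1 (shut), then the shift along the tool's x, y, z in m, then the turn about the tool's x in degrees. In form: fingers x y z twist; .... A call has 1 to 12 rows; each row is the pose to reach, as a shift and turn from the pose measured when the call began, along the tool's axes at that moment; what a row does not reach only later rows make up. A row lasts 1/8 s, in which the tool goes at most 62.5 mm and 10.7 degrees, less where a joint would pass 70% of its speed; a pose out of reach is approached as far as the arm can. A call with a gripper value outside its range is refused whole. The fingers move at their own pace and stop on an object; "grip_force" is the grip in N (left out, the last holds). Time passes only in rows, so rows that repeat a pose let the fingers close. It gives the time, the measured TCP pose, the force and the opening at its end, in the units of the state.
- observe(): the state, without advancing time (a new reading comes with each control period).
- read_camera(name): name is "scene" or "top"; returns the picture (420x560x3 uint8, blue, green, red); there is no depth.
- camera_params(name): a dict with "fx", "fy", "cx", "cy" (pixels), "view" (4x4, takes a point from world to camera coordinates). Camera axes: x right, y up, looking along -z (the intrinsics and any distortion apply to the point x, -y, -z); pixel columns grow to the right and rows downward; lengths in m; the calibration is good to about 2 mm. A picture is of the moment at which its call begins. camera_params takes no time and is no camera call.
- sign_off(): hands the job in, once; it reports no verdict.
The state is a dict: "clock": time; "qpos": joint angles; "dq": joint speeds; "effort": joint torques, N m; "tcp_pos": TCP position; "tcp_rot": TCP orientation; "wrist_force": force on the tool from outside, world axes, zero at the start; "ft_torque": the same for the moment, N m; "opening": opening from 0.0 (shut) to 1.0 (fully open).
Only numpy, scipy, OpenCV 4.12 (cv2) and the standard library are available. Lean on these libraries where they do the work, as an engineer would, in place of code of your own. Each camera call takes 0.05 s, during which the arm holds its last target. There are 200 camera calls.

## Working session

There is one attempt and no reset: what is moved stays moved. The work goes in short steps, Python scripts to look and compute and a tool call to move; the robot and the scene stay as the last step left them, time stands still between calls to the robot, and variables do not carry over. Pictures are saved under pics/ and viewed, about 8 in all and at most 12, crops included, and the job is handed in when it is done.

Besides the shell and the picture viewer there is one more tool, called after "Call:" as a command line: name --argument value ..., lists and objects as JSON in quotes. send_rows: Moves the arm, as the interface text tells. Its arguments: {"type":"object","properties":{"plan":{"type":"string"},"grip_force":{"type":"number"}},"required":["plan"]}

```bash
mkdir -p pics
cat > h.py <<'E'
from workcell import *
import numpy as np, cv2
from scipy.spatial.transform import Rotation as R
def ray(n,u,v):
    c=camera_params(n);V=np.array(c["view"]);Rm=V[:3,:3];o=-Rm.T@V[:3,3]
    d=np.array([(u-c["cx"])/c["fx"],-(v-c["cy"])/c["fy"],-1.]);return o,Rm.T@d
def onz(n,u,v,z):
    o,d=ray(n,u,v);return o+d*(z-o[2])/d[2]
def proj(n,p):
    c=camera_params(n);V=np.array(c["view"]);q=V[:3,:3]@np.array(p)+V[:3,3]
    return np.array([c["cx"]+c["fx"]*q[0]/-q[2],c["cy"]+c["fy"]*q[1]/q[2]])
def tri(a,b):
    (o1,d1),(o2,d2)=ray("scene",*a),ray("top",*b)
    d1=d1/np.linalg.norm(d1);d2=d2/np.linalg.norm(d2)
    t=np.linalg.lstsq(np.c_[d1,-d2],o2-o1,rcond=None)[0]
    p,q=o1+t[0]*d1,o2+t[1]*d2;return (p+q)/2,np.linalg.norm(p-q)
E
python3 - <<'E'
from h import *
for n in("scene","top"):
    cv2.imwrite(f"pics/{n}0.png",read_camera(n)); c=camera_params(n);print(c)
print(observe())
E
```

```text
{'fx': 462.9194774825913, 'fy': 462.9194774825913, 'cx': 277.4305652466498, 'cy': 207.6937372096749, 'view': array([[-0.83757076,  0.54613633,  0.01450255,  0.46572094],
       [-0.45304086, -0.70914304,  0.54025006,  0.22614213],
       [ 0.30533457,  0.44592741,  0.84137955, -1.32795067],
       [ 0.        ,  0.        ,  0.        ,  1.        ]])}
{'fx': 382.5231744768471, 'fy': 382.5231744768471, 'cx': 283.09901525921845, 'cy': 203.1218997003749, 'view': array([[-0.01700139, -0.99981689,  0.00878241,  0.03717784],
       [ 0.99683034, -0.01626654,  0.07787605, -0.58010326],
       [-0.07771893,  0.01007858,  0.99692437, -0.90596527],
       [ 0.        ,  0.        ,  0.        ,  1.        ]])}
{'clock': 0.1, 'qpos': array([ 1.10180896e+00,  2.17689274e-01,  1.61482289e+00,  1.96745907e-05,
        1.31132810e+00, -1.12179100e-01]), 'dq': array([ 0.00105592, -0.00156981, -0.00347316, -0.0011953 ,  0.00040737,
        0.00090546]), 'effort': array([-3.62612727e-04, -3.98076296e+01, -3.04971457e+01, -1.93957444e-04,
        4.16703042e-03,  1.72856818e-05]), 'tcp_pos': array([0.21790556, 0.58494103, 0.21866665]), 'tcp_rot': array([ 0.27830245,  1.55326681, -0.28169145]), 'wrist_force': array([-0.06975489, -0.0936786 , -0.42210637]), 'ft_torque': array([-0.05136214,  0.03639095, -0.02522268]), 'opening': 0.9990096336322136}
```

View pics/scene0.png

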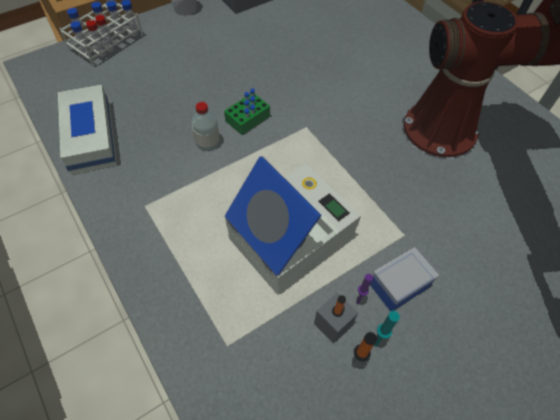

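View pics/top0.png

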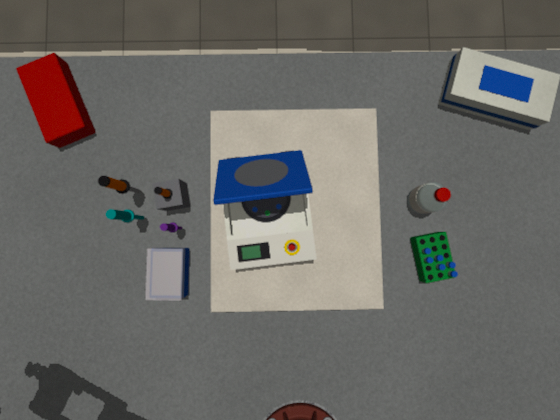

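The candidates are orange in the grey stand (scene 340,306 / top 163,192), orange larger and free-standing (scene 365,347 / top 114,183), purple (scene 366,285 / top 170,227) and turquoise (scene 389,325 / top 120,215). I pick the orange one in the stand because it is smaller. I'll check that in a close crop.

Run:
```python
from h import *
s=cv2.imread("pics/scene0.png");t=cv2.imread("pics/top0.png")
a=cv2.resize(s[255:375,300:440],None,fx=4,fy=4,interpolation=2);b=cv2.resize(t[160:250,90:200],(480,393),interpolation=2)
a=cv2.resize(a,(460,394))
cv2.imwrite("pics/crop.png",np.hstack([a[:390,:400],b[:390,:400]]))
def blobs(im,lo,hi,mn=15):
    m=cv2.inRange(cv2.cvtColor(im,cv2.COLOR_BGR2HSV),lo,hi)
    n,l,st,c=cv2.connectedComponentsWithStats(m)
    return [(st[i].tolist(),c[i].round(1).tolist()) for i in range(1,n) if st[i][4]>mn]
for n,im in(("scene",s),("top",t)):
    print(n,"orange",blobs(im,(5,150,60),(17,255,255)),"yellow",blobs(im,(20,130,120),(34,255,255)))
    m=cv2.inRange(cv2.cvtColor(im,cv2.COLOR_BGR2HSV),(105,150,60),(128,255,255))
    for c in cv2.findContours(m,0,2)[0]:
        if cv2.contourArea(c)>1500:
            c=cv2.convexHull(c);print("lid",cv2.approxPolyDP(c,5,True)[:,0].tolist())
for p in blobs(t,(20,130,120),(34,255,255)): print("hole top",onz("top",*p[1],.105))
for p in blobs(s,(20,130,120),(34,255,255)): print("hole scene",onz("scene",*p[1],.105))
# deck front corners
for q in((234,270),(315,262)): print("frontcorner",onz("top",*q,.105))
```

```text
scene orange [([516, 15, 24, 12, 137], [527.3, 21.6]), ([466, 21, 14, 10, 16], [472.5, 26.1]), ([510, 36, 5, 9, 17], [512.1, 40.2]), ([468, 38, 6, 8, 19], [470.2, 41.9]), ([335, 302, 8, 12, 68], [338.2, 307.9]), ([357, 341, 15, 16, 150], [363.5, 349.2])] yellow [([302, 178, 14, 11, 57], [308.7, 183.3])]
lid [[260, 158], [319, 215], [278, 273], [226, 216]]
top orange [([107, 178, 19, 13, 149], [116.8, 184.5]), ([161, 189, 9, 8, 50], [165.1, 192.6]), ([286, 405, 24, 6, 55], [298.0, 407.1]), ([301, 411, 8, 8, 17], [305.1, 414.9]), ([276, 417, 8, 3, 16], [279.5, 417.9])] yellow [([284, 240, 16, 15, 104], [291.7, 246.7])]
lid [[301, 152], [311, 191], [214, 203], [220, 160]]
hole top [0.47811726 0.01112352 0.105     ]
hole scene [0.47826093 0.01249945 0.105     ]
frontcorner [0.42983951 0.13777693 0.105     ]
frontcorner [ 0.44398948 -0.03919067  0.105     ]
```

View pics/crop.png

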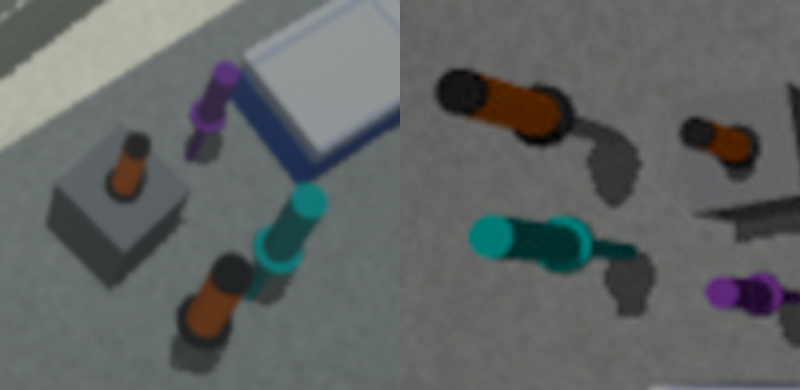

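The crop confirms it. The orange stylus in the stand (crop left 127,170) is clearly thinner and shorter than the other orange one (left 215,300).

Run:
```python
from h import *
print("sty tri",tri((338.2,307.9),(165.1,192.6)))
# black caps: crop left (135,146)->scene ; right (698,132)->top
ks=460/140;kt=480/110
print("cap tri",tri((300+135/ks,255+146/ks),(90+(698-400)/kt,160+132/kt)))
print("collar", onz("scene",300+126/ks,255+184/ks,.083),onz("top",90+338/kt,160+147/kt,.085))
print("big orange",tri((363.5,349.2),(116.8,184.5)),"bigcap",tri((300+231/ks,255+274/ks),(90+62/kt,160+91/kt)),"turq cap",tri((300+309/ks,255+203/ks),(90+91/kt,160+237/kt)),"purple cap",tri((300+226/ks,255+76/ks),(90+323/kt,160+293/kt)))
for q in((301,152),(311,191),(214,203),(220,160)):print("lid",q,onz("top",*q,.117),onz("top",*q,.24))
for a,b in (((319,215),(311,191)),((278,273),(214,203)),((260,158),(311,191)),((319,215),(214,203))):print("lidtri",a,tri(a,b))
T=R.from_rotvec(observe()["tcp_rot"]).as_matrix();print(T.round(3))
```

```text
sty tri (array([0.60237106, 0.29180636, 0.09566705]), np.float64(0.0011647417021727463))
cap tri (array([0.60261229, 0.29210498, 0.14227957]), np.float64(0.0006927381475402134))
collar [0.60144397 0.29466945 0.083     ] [0.60143084 0.28926681 0.085     ]
big orange (array([0.61935827, 0.38807708, 0.12161099]), np.float64(0.00025480022189737673)) bigcap (array([0.61816536, 0.38730905, 0.18413112]), np.float64(0.0013022605735589607)) turq cap (array([0.5516537 , 0.37833394, 0.17135678]), np.float64(0.0009556698374806174)) purple cap (array([0.5244918 , 0.2832523 , 0.13075082]), np.float64(0.0015807150202024507))
lid (301, 152) [ 0.68558192 -0.01289053  0.117     ] [ 0.65937006 -0.00552616  0.24      ]
lid (311, 191) [ 0.59885215 -0.03297382  0.117     ] [ 0.58547711 -0.02263693  0.24      ]
lid (214, 203) [0.57599098 0.17879014 0.117     ] [0.56599961 0.15778398 0.24      ]
lid (220, 160) [0.67047385 0.16536023 0.117     ] [0.64649812 0.14634182 0.24      ]
lidtri (319, 215) (array([0.55394417, 0.03274542, 0.11719203]), np.float64(0.15780415937343506))
lidtri (278, 273) (array([0.61582484, 0.16771296, 0.05267704]), np.float64(0.08206430945594917))
lidtri (260, 158) (array([ 0.58686143, -0.02376048,  0.23338654]), np.float64(0.0017328125639419312))
lidtri (319, 215) (array([0.56691582, 0.15756902, 0.23765432]), np.float64(0.0019010125708718718))
[[-0.001  0.349  0.937]
 [-0.002  0.937 -0.349]
 [-1.    -0.002 -0.   ]]
```

Call:
send_rows --plan "1 -0.08 0 0 0; 1 -0.08 0 0 0; 1 -0.08 -0.355 0.529 0; 1 -0.08 -0.355 0.529 0; 1 -0.08 -0.355 0.529 0; 1 -0.08 -0.355 0.529 0; 1 -0.08 -0.355 0.529 0; 1 -0.08 -0.355 0.529 0; 1 -0.08 -0.355 0.529 0; 1 -0.08 -0.355 0.529 0; 1 -0.08 -0.355 0.529 0; 1 -0.08 -0.355 0.529 0"

```text
clock: 1.6
tcp_pos: [0.5833, 0.0757, 0.2987]
tcp_rot: [0.279, 1.554, -0.282]
wrist_force: [0.6, 0.4, 0.4]
opening: 0.003
```

Call:
send_rows --plan "1 0.045 -0.006 0.007 0; 1 0.06 -0.006 0.007 0; 1 0.075 -0.006 0.007 0; 1 0.09 -0.006 0.007 0; 1 0.105 -0.006 0.007 0; 1 0.12 -0.006 0.007 0; 1 0.135 -0.006 0.007 0; 1 0.145 -0.006 0.007 0; 1 0.155 -0.006 0.007 0; 1 0.162 -0.006 0.007 0; 1 0.168 -0.006 0.007 0; 1 0.169 -0.006 0.007 0"

```text
clock: 3.1
tcp_pos: [0.5867, 0.0674, 0.1285]
tcp_rot: [0.279, 1.556, -0.282]
wrist_force: [-0.8, 0.8, 1.8]
opening: 0.001
```

Call:
send_rows --plan "1 0 0 0 0; 1 0 0 0 0; 1 0 0 0 0; 1 -0.06 0 0 0; 1 -0.12 0 0 0; 1 -0.17 0 0 0; 1 -0.17 0 0 0"

```text
clock: 3.98
tcp_pos: [0.5907, 0.0678, 0.3053]
tcp_rot: [0.28, 1.544, -0.28]
wrist_force: [0.5, 0.8, 0.7]
opening: -0.004
```

Run:
```python
from h import *
s=read_camera("scene");cv2.imwrite("pics/s1.png",s)
o=observe();T=R.from_rotvec(o["tcp_rot"]).as_matrix()
d=np.array([.602,.292,.25])-o["tcp_pos"];print(o["tcp_pos"],T.T@d)
m=cv2.inRange(cv2.cvtColor(s,cv2.COLOR_BGR2HSV),(105,150,60),(128,255,255))
hinge=np.array([.673,.077]);xm=np.array([.994,.11]);ym=np.array([-.11,.994])
for a in(0,.168):
  for b in(-.093,.093):
    q=hinge-a*xm+b*ym;print("shut lid corner px",proj("scene",[*q,.117]).round())
for c in cv2.findContours(m,0,2)[0]:
    if cv2.contourArea(c)>1000:print(cv2.approxPolyDP(cv2.convexHull(c),5,True)[:,0].tolist())
```

```text
[0.58886048 0.06777907 0.30157377] [ 0.05129119  0.21469521 -0.066202  ]
shut lid corner px [226. 212.]
shut lid corner px [280. 271.]
shut lid corner px [284. 174.]
shut lid corner px [339. 227.]
[[283, 169], [337, 222], [279, 272], [228, 213]]
```

View pics/s1.png

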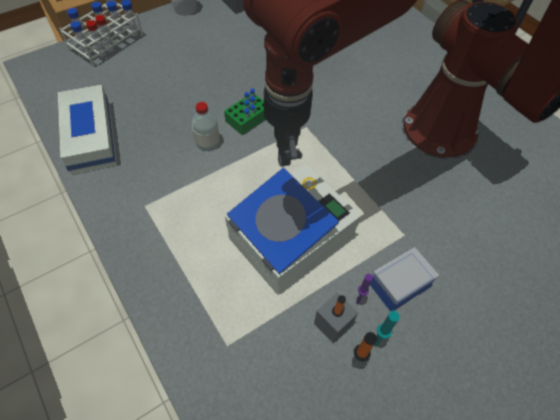

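Call:
send_rows --plan "-0.3 0 0.215 -0.066 0; -0.3 0 0.215 -0.066 0; -0.3 0 0.215 -0.066 0; -0.3 0 0.215 -0.066 0; -0.3 0.04 0.215 -0.066 0; -0.3 0.04 0.215 -0.066 0; -0.3 0.04 0.215 -0.066 0"

```text
clock: 4.9
tcp_pos: [0.6018, 0.2916, 0.2602]
tcp_rot: [0.279, 1.552, -0.282]
wrist_force: [0.7, 0.3, 1.3]
opening: 0.651
```

Run:
```python
from h import *
o=observe();T=R.from_rotvec(o["tcp_rot"]).as_matrix()
s=read_camera("scene");t=read_camera("top")
cv2.imwrite("pics/s2.png",np.hstack([cv2.resize(s[240:380,280:440],(400,350)),cv2.resize(t[130:270,140:300],(400,350))]))
print(o["tcp_pos"],o["opening"],T.T@(np.array([.602,.292,.11])-o["tcp_pos"]))
P={}
for n,im in(("scene",s),("top",t)):
    hsv=cv2.cvtColor(im,cv2.COLOR_BGR2HSV);m=cv2.inRange(hsv,(105,150,60),(128,255,255))
    c=max(cv2.findContours(m,0,2)[0],key=cv2.contourArea);P[n]=cv2.approxPolyDP(cv2.convexHull(c),5,True)[:,0].tolist();print(n,P[n])
for a in P["scene"]:
    b=min(P["top"],key=lambda b:tri(a,b)[1]);print(a,b,tri(a,b))
m=cv2.inRange(cv2.cvtColor(t,cv2.COLOR_BGR2HSV),(20,130,120),(34,255,255));y,x=np.nonzero(m[200:280,260:330]);print("ring",x.mean()+260,y.mean()+200,onz("top",x.mean()+260,y.mean()+200,.105))
```

```text
[0.60178959 0.29162938 0.26020239] 0.6506498058765352 [ 1.50201238e-01  7.16513518e-04 -1.17848139e-04]
scene [[283, 169], [338, 222], [279, 272], [228, 213]]
top [[301, 153], [311, 225], [225, 235], [219, 163]]
[283, 169] [311, 225] (array([ 0.52423196, -0.02900252,  0.14651501]), np.float64(0.00040802387391466484))
[338, 222] [225, 235] (array([0.50543474, 0.15153691, 0.14815636]), np.float64(0.0022164158907569034))
[279, 272] [219, 163] (array([0.66419552, 0.16824586, 0.1139403 ]), np.float64(0.0005803429269147946))
[228, 213] [301, 153] (array([ 0.68249643, -0.01207792,  0.11660217]), np.float64(0.0024045876086420215))
ring 291.7307692307692 246.73076923076923 [0.47804906 0.01105734 0.105     ]
```

View pics/s2.png

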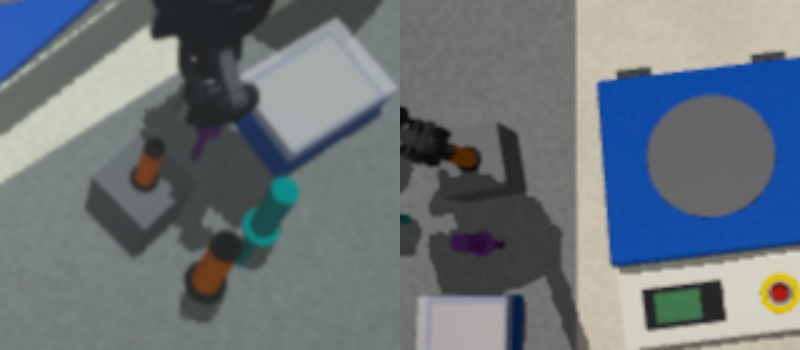

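Run:
```python
from h import *
s=read_camera("scene");cv2.imwrite("pics/s3.png",cv2.resize(s[150:300,210:370],(800,600),interpolation=2)[:, :])
hole=np.array([.478,.0118]);
for psi in(.1,.11):
  xm=np.array([np.cos(psi),np.sin(psi)]);ym=np.array([-xm[1],xm[0]])
  h=hole+.2*xm+.045*ym
  for f in(0,.1,.2,.3):
    for b in(-.093,.093):
      q=h-(.168*np.cos(f)+.012*np.sin(f))*xm+b*ym;z=.105+.168*np.sin(f)+.012*np.cos(f)
      print(psi,f,b,proj("top",[*q,z]).round(1),proj("scene",[*q,z]).round(1))
```

```text
0.1 0 -0.093 [311.8 229.6] [285.3 173.9]
0.1 0 0.093 [226.4 239.7] [339.3 227.6]
0.1 0.1 -0.093 [312.5 229.7] [285.6 169.4]
0.1 0.1 0.093 [225.3 240. ] [340.5 223.6]
0.1 0.2 -0.093 [313.1 229. ] [285.4 165.4]
0.1 0.2 0.093 [224.1 239.5] [341.  219.9]
0.1 0.3 -0.093 [313.6 227.5] [284.6 161.6]
0.1 0.3 0.093 [222.8 238.2] [340.9 216.7]
0.11 0 -0.093 [311.6 229.4] [285.2 174.1]
0.11 0 0.093 [226.3 240.3] [339.9 227.3]
0.11 0.1 -0.093 [312.3 229.5] [285.6 169.6]
0.11 0.1 0.093 [225.2 240.7] [341.  223.3]
0.11 0.2 -0.093 [312.9 228.8] [285.3 165.5]
0.11 0.2 0.093 [224.  240.2] [341.6 219.7]
0.11 0.3 -0.093 [313.4 227.3] [284.5 161.8]
0.11 0.3 0.093 [222.7 238.9] [341.5 216.5]
```

View pics/s3.png

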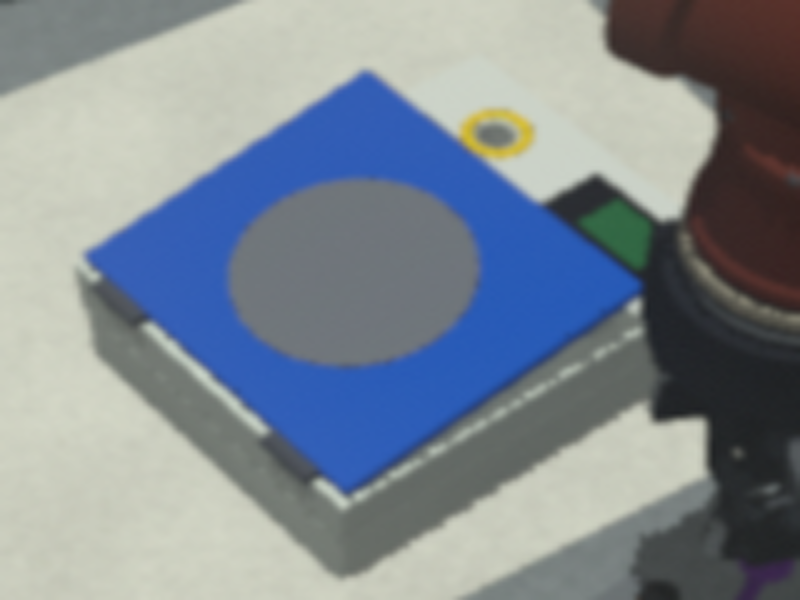

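The lid is still ajar. In the 5x crop there is a wedge-shaped gap below its front (crop 640,300), about 0.15 rad. I'll press again nearer the free edge and deeper.

Call:
send_rows --plan "1 0 -0.239 0.017 0; 1 0 -0.239 0.017 0; 1 0 -0.239 0.017 0; 1 0 -0.239 0.017 0; 1 0 -0.239 0.017 0; 1 0.04 -0.239 0.017 0; 1 0.07 -0.239 0.017 0; 1 0.09 -0.239 0.017 0; 1 0.11 -0.239 0.017 0; 1 0.12 -0.239 0.017 0; 1 0.128 -0.239 0.017 0; 1 0.131 -0.239 0.017 0"

```text
clock: 6.55
tcp_pos: [0.5366, 0.0623, 0.1323]
tcp_rot: [0.281, 1.546, -0.28]
wrist_force: [0.0, 0.4, 1.3]
opening: -0.0
```

Call:
send_rows --plan "1 0.002 0 0 0; 1 0.004 0 0 0; 1 0.006 0 0 0; 1 0.006 0 0 0"

```text
clock: 7.05
tcp_pos: [0.5366, 0.0622, 0.1261]
tcp_rot: [0.281, 1.546, -0.28]
wrist_force: [0.6, 0.2, 0.1]
opening: -0.001
```

Run:
```python
from h import *
s=read_camera("scene");print(observe()["wrist_force"],observe()["tcp_pos"])
m=cv2.inRange(cv2.cvtColor(s,cv2.COLOR_BGR2HSV),(105,150,60),(128,255,255))
c=max(cv2.findContours(m,0,2)[0],key=cv2.contourArea);print(cv2.approxPolyDP(cv2.convexHull(c),5,True)[:,0].tolist())
```

```text
[ 1.09226893  0.38675761 -0.32806397] [0.53663952 0.0622557  0.12616431]
[[284, 172], [337, 225], [279, 272], [229, 213]]
```

Call:
send_rows --plan "1 0.003 0 0 0; 1 0.005 0 0 0; 1 0.005 0 0 0"

```text
clock: 7.48
tcp_pos: [0.5364, 0.0622, 0.1207]
tcp_rot: [0.281, 1.547, -0.28]
wrist_force: [0.5, 0.4, -0.3]
opening: 0.0
```

Run:
```python
from h import *
s=read_camera("scene");print(observe()["wrist_force"],observe()["tcp_pos"])
cv2.imwrite("pics/s4.png",cv2.resize(s[150:300,210:370],(640,600),interpolation=2))
m=cv2.inRange(cv2.cvtColor(s,cv2.COLOR_BGR2HSV),(105,150,60),(128,255,255))
c=max(cv2.findContours(m,0,2)[0],key=cv2.contourArea);print(cv2.approxPolyDP(cv2.convexHull(c),5,True)[:,0].tolist())
```

```text
[-0.42439048 -0.00551076  0.00957585] [0.53647263 0.06225668 0.12089317]
[[285, 174], [337, 226], [279, 272], [229, 213]]
```

View pics/s4.png

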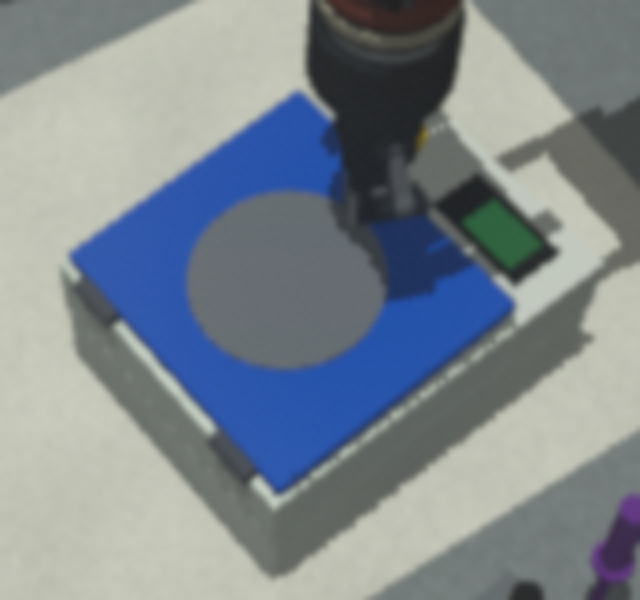

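Call:
send_rows --plan "1 0.002 0 0 0; 1 0.004 0 0 0; 1 0.005 0 0 0; 1 0.005 0 0 0"

```text
clock: 8.02
tcp_pos: [0.5364, 0.0623, 0.1158]
tcp_rot: [0.281, 1.547, -0.28]
wrist_force: [0.3, -0.2, -0.4]
opening: 0.002
```

Call:
send_rows --plan "1 0.002 0 0 0; 1 0.004 0 0 0; 1 0.004 0 0 0"

```text
clock: 8.4
tcp_pos: [0.5362, 0.0622, 0.1115]
tcp_rot: [0.281, 1.548, -0.28]
wrist_force: [-0.4, 0.4, -1.3]
opening: 0.002
```

Run:
```python
from h import *
s=read_camera("scene");o=observe();print(o["wrist_force"],o["tcp_pos"],o["effort"],o["qpos"],R.from_rotvec(o["tcp_rot"]).as_matrix()[:,0])
print(proj("scene",o["tcp_pos"]), proj("scene",o["tcp_pos"]-[0,0,.011]))
cv2.imwrite("pics/s5.png",cv2.resize(s[160:260,250:350],(600,600),interpolation=2))
```

```text
[ 0.26062613 -0.1739062  -0.03148874] [0.53631671 0.06222657 0.11158068] [-5.07094992e-04 -3.35551071e+01 -2.69202054e+01 -8.77786570e-04
 -1.72742747e-02  1.86725941e-05] [-1.44125392e-02  1.54848516e-01  1.90452818e+00 -1.81437633e-04
  1.07703453e+00 -1.22718287e+00] [ 5.17856817e-03 -2.34424115e-04 -9.99986564e-01]
[300.57295429 207.99448313] [300.29910934 210.60731868]
```

View pics/s5.png

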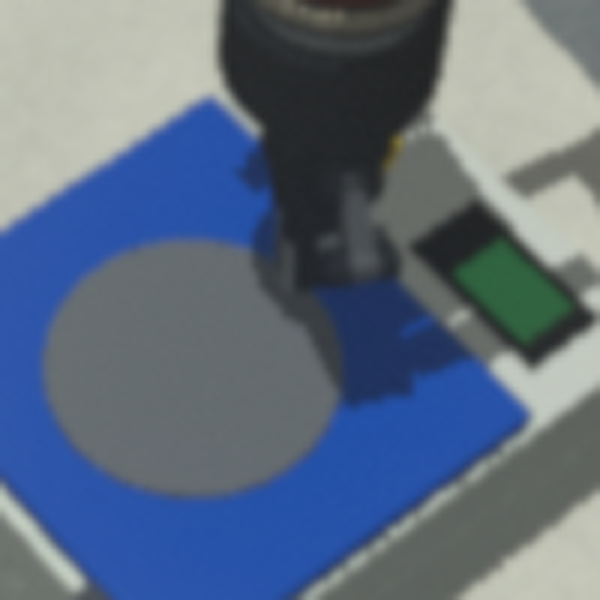

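Call:
send_rows --plan "1 0.002 0 0 0; 1 0.003 0 0 0; 1 0.003 0 0 0"

```text
clock: 8.82
tcp_pos: [0.5362, 0.0622, 0.1084]
tcp_rot: [0.281, 1.548, -0.28]
wrist_force: [-0.4, 0.1, -0.4]
opening: 0.0
```

Call:
send_rows --plan "1 0.002 0 0 0; 1 0.004 0 0 0; 1 0.004 0 0 0"

```text
clock: 9.2
tcp_pos: [0.5363, 0.0622, 0.1056]
tcp_rot: [0.281, 1.548, -0.28]
wrist_force: [-1.7, 0.6, 6.6]
opening: 0.003
```

Run:
```python
from h import *
s=read_camera("scene");t=read_camera("top");o=observe();print(o["wrist_force"],o["tcp_pos"],o["effort"][:3])
print(proj("scene",o["tcp_pos"]-[0,0,.011]),proj("top",o["tcp_pos"]-[0,0,.011]))
m=cv2.inRange(cv2.cvtColor(s,cv2.COLOR_BGR2HSV),(105,150,60),(128,255,255))
c=max(cv2.findContours(m,0,2)[0],key=cv2.contourArea);print(cv2.approxPolyDP(cv2.convexHull(c),5,True)[:,0].tolist())
cv2.imwrite("pics/s6.png",np.hstack([cv2.resize(s[170:250,260:340],(400,400),interpolation=2),cv2.resize(t[160:260,220:320],(400,400),interpolation=2)]))
```

```text
[-2.71230304  0.47407392  6.59221341] [0.53636961 0.06222607 0.10561932] [ -0.11762297 -30.96418619 -25.59403896]
[300.13351945 212.01460809] [268.14932405 220.65219015]
[[284, 177], [336, 230], [279, 271], [229, 213]]
```

View pics/s6.png

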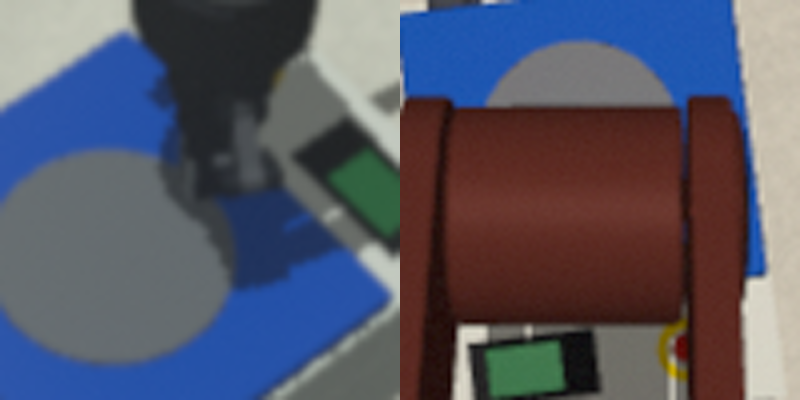

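The force now rises to 6.6 N against a firm stop. The lid corner sits at (284,177), flush, and the lid followed from y=172 to 174 to 177 before stopping. So contact comes about 2 cm higher than the pose reading suggests, and I must check the z offset at the stylus.

Call:
send_rows --plan "1 0 0 0 0; 1 -0.06 0 0 0; 1 -0.12 0 0 0; -0.2 -0.165 0.02 -0.002 0; -0.2 -0.165 0.238 -0.019 0; -0.2 -0.165 0.238 -0.019 0; -0.2 -0.165 0.238 -0.019 0; -0.2 -0.165 0.238 -0.019 0; -0.2 -0.165 0.238 -0.019 0; -0.2 -0.13 0.238 -0.019 0; -0.2 -0.11 0.238 -0.019 0; -0.2 -0.11 0.238 -0.019 0"

```text
clock: 10.8
tcp_pos: [0.5995, 0.2903, 0.2126]
tcp_rot: [0.279, 1.553, -0.284]
wrist_force: [-0.0, -0.5, -0.4]
opening: 0.601
```

Run:
```python
from h import *
s=read_camera("scene");t=read_camera("top");o=observe();p=o["tcp_pos"];print(o["wrist_force"],p,o["opening"])
T=R.from_rotvec(o["tcp_rot"]).as_matrix();print(T.T@(np.array([.6022,.292,.11])-p),T.round(3).tolist())
print("tip px",proj("scene",p-[0,0,.011]),proj("top",p-[0,0,.011]),"+22",proj("scene",p+[0,0,.011]))
for n,im in (("s",s),("t",t)):
    m=cv2.inRange(cv2.cvtColor(im,cv2.COLOR_BGR2HSV),(105,150,60),(128,255,255))
    c=max(cv2.findContours(m,0,2)[0],key=cv2.contourArea);print(cv2.approxPolyDP(cv2.convexHull(c),5,True)[:,0].tolist())
cv2.imwrite("pics/s7.png",np.hstack([cv2.resize(s[240:340,300:400],(400,400),interpolation=2),cv2.resize(t[150:250,120:220],(400,400),interpolation=2)]))
```

```text
[ 1.20414245 -0.34270343 -0.41021508] [0.60164988 0.29126685 0.21621979] 0.5970624130943951
[ 0.10622098  0.00072699 -0.00024231] [[0.005, 0.351, 0.936], [-0.0, 0.936, -0.351], [-1.0, 0.001, 0.005]]
tip px [345.54303754 285.85195601] [148.37304297 187.26897113] +22 [347.25405546 280.92560532]
[[286, 178], [336, 231], [279, 271], [229, 213]]
[[301, 154], [310, 227], [229, 238], [220, 164]]
```

View pics/s7.png

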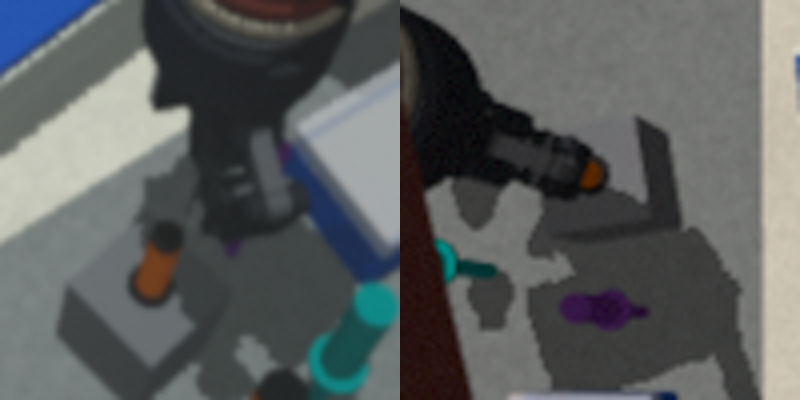

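Scene crop: the open fingers are above and right of the stylus in projection, near crop (215,220), and the stylus handle is at (160,260). In the top crop the jaws straddle the stylus at (595,172). The lid is still shut, with corners unchanged at (286,178). Next I descend around the handle and use the stand top (z=80 mm) to calibrate the height by touch.

Call:
send_rows --plan "-0.2 0.04 0.001 0 0; -0.2 0.07 0.001 0 0; -0.2 0.085 0.001 0 0; -0.2 0.09 0.001 0 0; -0.2 0.095 0.001 0 0; -0.2 0.1 0.001 0 0; -0.2 0.1 0.001 0 0"

```text
clock: 11.78
tcp_pos: [0.6026, 0.2922, 0.1164]
tcp_rot: [0.282, 1.547, -0.281]
wrist_force: [-0.5, -0.4, -0.6]
opening: 0.595
```

Call:
send_rows --plan "-0.2 0.003 0 0 0; -0.2 0.006 0 0 0; -0.2 0.008 0 0 0; -0.2 0.008 0 0 0"

```text
clock: 12.28
tcp_pos: [0.6024, 0.2921, 0.108]
tcp_rot: [0.281, 1.548, -0.281]
wrist_force: [0.1, -0.5, -0.5]
opening: 0.6
```

Call:
send_rows --plan "-0.2 0.003 0 0 0; -0.2 0.006 0 0 0; -0.2 0.008 0 0 0; -0.2 0.008 0 0 0"

```text
clock: 12.78
tcp_pos: [0.6022, 0.2921, 0.0997]
tcp_rot: [0.281, 1.548, -0.281]
wrist_force: [-0.6, 0.3, 0.1]
opening: 0.597
```

Run:
```python
from h import *
print(observe()["wrist_force"],observe()["tcp_pos"])
print(tri((286,178),(310,227)),tri((336,231),(229,238)))
s=read_camera("scene");t=read_camera("top")
cv2.imwrite("pics/s8.png",np.hstack([cv2.resize(s[260:340,300:380],(400,400),interpolation=2),cv2.resize(t[150:230,120:200],(400,400),interpolation=2)]))
```

```text
[-0.61948758  0.2888726   0.11950812] [0.60215698 0.29205003 0.09965525]
(array([ 0.51857102, -0.02795508,  0.10968713]), np.float64(0.004998891093175439)) (array([0.49960578, 0.14872162, 0.10004247]), np.float64(0.0005271077890302721))
```

View pics/s8.png

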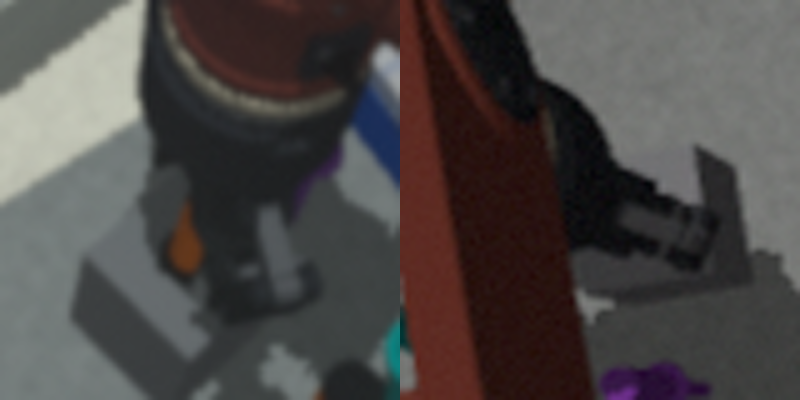

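Scene crop: the orange handle (185,240) lies between the grey pad behind it (165,200) and the near finger (235,300). The top crop shows the right-hand finger at (700,240), as predicted. So I raise 10 mm to mid-handle and close.

Call:
send_rows --plan "-0.2 -0.01 0 0 0; -0.2 -0.01 0 0 0; 1 -0.01 0 0 0; 1 -0.01 0 0 0; 1 -0.01 0 0 0; 1 -0.01 0 0 0; 1 -0.01 0 0 0; 1 -0.01 0 0 0; 1 -0.01 0 0 0" --grip_force 60

```text
clock: 14.0
tcp_pos: [0.6023, 0.2921, 0.11]
tcp_rot: [0.281, 1.548, -0.281]
wrist_force: [-0.4, -0.1, 1.0]
opening: 0.163
```

Call:
send_rows --plan "1 -0.03 0 0 0; 1 -0.07 0 0 0; 1 -0.11 0 0 0; 1 -0.15 0 0 0; 1 -0.15 0 0 0; 1 -0.15 -0.306 -0.019 0; 1 -0.15 -0.306 -0.019 0; 1 -0.15 -0.306 -0.019 0; 1 -0.15 -0.306 -0.019 0; 1 -0.15 -0.306 -0.019 0; 1 -0.15 -0.306 -0.019 0; 1 -0.15 -0.306 -0.019 0"

```text
clock: 15.5
tcp_pos: [0.4761, 0.0125, 0.2585]
tcp_rot: [0.283, 1.549, -0.281]
wrist_force: [0.4, 0.3, -0.3]
opening: 0.161
```

Run:
```python
from h import *
s=read_camera("scene");t=read_camera("top");o=observe();p=o["tcp_pos"];print(o["wrist_force"],p,o["opening"])
T=R.from_rotvec(o["tcp_rot"]).as_matrix();print(T.T@(np.array([.478,.0118,p[2]])-p))
cv2.imwrite("pics/s9.png",cv2.resize(s[120:240,260:380],(600,600),interpolation=2))
for h in(-.10,0.0,-.03,-.067): print(h,proj("scene",p+[0,0,h]).round(1),proj("top",p+[0,0,h]).round(1))
for n,im in(("scene",s),("top",t)):
  m=cv2.inRange(cv2.cvtColor(im,cv2.COLOR_BGR2HSV),(5,150,60),(17,255,255))
  k,l,st,c=cv2.connectedComponentsWithStats(m);print(n,[(st[i].tolist(),c[i].round(1).tolist()) for i in range(1,k) if st[i][4]>8 and 250<c[i][0]<330])
```

```text
[-0.07056285 -0.10386888 -1.22320047] [0.47660079 0.01328605 0.25892837] 0.16373870739824326
[ 4.72646424e-06 -9.02892059e-04  1.83054626e-03]
-0.1 [311.2 169.2] [291.5 248.4]
0.0 [314.9 139.8] [293.2 250.6]
-0.03 [313.7 149.1] [292.6 249.9]
-0.067 [312.4 160. ] [292.  249.1]
scene [([312, 142, 5, 8, 33], [314.1, 145.6])]
top [([262, 221, 5, 8, 17], [264.8, 224.1]), ([256, 222, 11, 14, 43], [261.3, 229.2]), ([253, 225, 5, 9, 13], [254.5, 228.5]), ([267, 225, 23, 32, 207], [278.4, 242.5]), ([277, 225, 11, 7, 33], [282.4, 227.7]), ([292, 227, 6, 6, 14], [293.9, 228.9]), ([287, 228, 44, 34, 465], [307.7, 245.4]), ([314, 229, 7, 5, 14], [316.4, 231.1]), ([246, 234, 15, 17, 82], [252.3, 241.3]), ([262, 238, 4, 8, 13], [263.1, 242.0]), ([268, 238, 6, 7, 16], [270.5, 241.4]), ([261, 247, 3, 10, 12], [262.3, 251.4]), ([258, 255, 6, 13, 25], [261.0, 260.6]), ([317, 255, 8, 9, 23], [320.8, 258.7]), ([323, 261, 4, 4, 9], [325.0, 262.7]), ([280, 267, 11, 14, 54], [285.1, 273.4]), ([272, 269, 6, 3, 9], [274.6, 270.6]), ([267, 270, 4, 5, 10], [268.0, 271.6]), ([271, 273, 10, 6, 28], [275.2, 276.0]), ([276, 272, 76, 36, 845], [319.1, 289.9]), ([264, 275, 15, 14, 77], [270.2, 282.1]), ([290, 275, 5, 4, 9], [291.4, 276.2]), ([279, 280, 18, 13, 68], [285.8, 285.6]), ([256, 288, 5, 6, 11], [258.1, 290.6]), ([264, 289, 11, 13, 59], [269.9, 294.9]), ([292, 289, 6, 5, 9], [294.2, 290.9]), ([316, 302, 5, 4, 9], [318.1, 303.7]), ([254, 312, 4, 7, 11], [255.8, 314.6]), ([251, 332, 5, 6, 10], [253.3, 334.3]), ([249, 349, 4, 7, 11], [251.0, 352.0])]
```

View pics/s9.png

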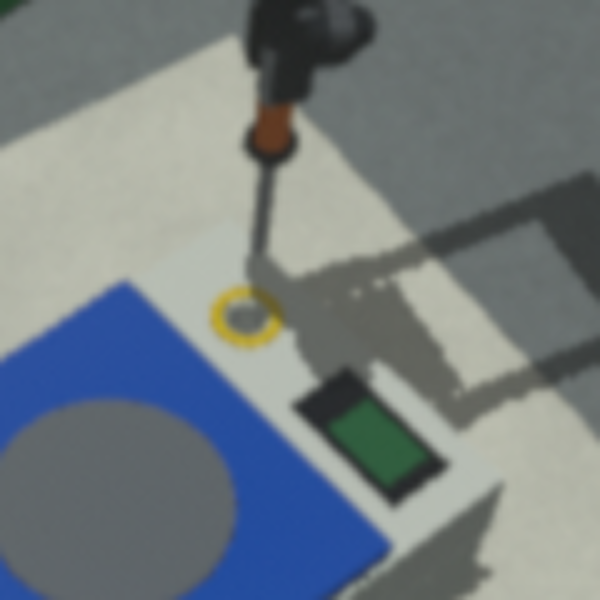

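The stylus hangs straight. Its tip is at crop (258,252), i.e. scene (311.6,170.4), and the kinematic prediction was (311.2,169.2). The lid is flush. Now I insert.

Call:
send_rows --plan "1 0.02 -0.001 0.002 0; 1 0.035 -0.001 0.002 0; 1 0.045 -0.001 0.002 0; 1 0.052 -0.001 0.002 0; 1 0.058 -0.001 0.002 0; 1 0.064 -0.001 0.002 0; 1 0.07 -0.001 0.002 0; 1 0.07 -0.001 0.002 0"

```text
clock: 16.6
tcp_pos: [0.478, 0.0117, 0.1884]
tcp_rot: [0.281, 1.55, -0.28]
wrist_force: [0.2, 0.5, -0.4]
opening: 0.165
```

Run:
```python
from h import *
s=read_camera("scene");o=observe();p=o["tcp_pos"];print(o["wrist_force"],o["ft_torque"],p,o["opening"],proj("scene",p-[0,0,.03]))
hsv=cv2.cvtColor(s,cv2.COLOR_BGR2HSV)
for nm,lo,hi in(("orange",(5,150,60),(17,255,255)),("yellow",(20,130,120),(34,255,255))):
  k,l,st,c=cv2.connectedComponentsWithStats(cv2.inRange(hsv,lo,hi));print(nm,[(st[i].tolist(),c[i].round(1).tolist()) for i in range(1,k) if st[i][4]>4 and 290<c[i][0]<330])
# shaft columns: darkest pixels per row between collar and ring
g=cv2.cvtColor(s,cv2.COLOR_BGR2GRAY)
for r in range(166,190): print(r,g[r,300:324].tolist())
```

```text
[ 0.30185514  0.22276563 -0.07215316] [-0.02140296 -0.0550752  -0.02430421] [0.47824011 0.01161759 0.18875521] 0.16156325125348384 [310.18372921 169.08264407]
orange [([309, 164, 4, 5, 17], [310.5, 166.1])]
yellow [([302, 179, 12, 10, 33], [306.2, 184.8])]
166 [184, 185, 186, 187, 183, 163, 110, 70, 66, 68, 68, 68, 68, 67, 88, 137, 174, 183, 184, 184, 185, 185, 183, 182]
167 [186, 187, 187, 187, 179, 149, 88, 58, 65, 68, 68, 69, 68, 64, 69, 115, 169, 183, 184, 184, 183, 184, 183, 183]
168 [187, 187, 187, 186, 176, 138, 79, 56, 64, 68, 69, 68, 67, 61, 59, 105, 168, 183, 184, 184, 182, 182, 184, 185]
169 [188, 188, 187, 186, 175, 134, 76, 52, 60, 64, 66, 66, 62, 56, 55, 105, 168, 183, 184, 184, 183, 183, 184, 186]
170 [188, 187, 187, 186, 178, 146, 85, 48, 51, 54, 56, 57, 54, 48, 61, 113, 169, 183, 184, 183, 183, 183, 184, 186]
171 [187, 187, 187, 186, 175, 135, 85, 55, 47, 45, 46, 45, 46, 49, 80, 131, 173, 184, 184, 184, 184, 183, 185, 184]
172 [187, 187, 187, 186, 171, 126, 93, 76, 59, 47, 46, 48, 53, 65, 94, 138, 172, 184, 185, 185, 185, 184, 184, 182]
173 [187, 187, 187, 186, 170, 
[... 1276 characters left out ...]
 152, 127, 101, 84, 76, 74, 79, 88, 92, 94, 93, 92, 96, 101, 102, 102, 103, 102, 102, 102]
185 [186, 182, 169, 161, 158, 143, 118, 95, 82, 76, 81, 89, 91, 93, 92, 92, 96, 100, 101, 102, 102, 101, 102, 102]
186 [187, 185, 177, 162, 158, 155, 142, 125, 109, 98, 103, 110, 107, 96, 93, 95, 99, 101, 102, 102, 102, 101, 102, 102]
187 [187, 187, 183, 172, 161, 160, 155, 151, 146, 139, 143, 145, 138, 116, 109, 102, 101, 101, 102, 102, 102, 102, 102, 102]
188 [185, 187, 186, 183, 176, 171, 160, 161, 163, 158, 159, 163, 160, 145, 137, 113, 103, 102, 102, 102, 101, 102, 102, 101]
189 [174, 184, 187, 186, 185, 182, 174, 171, 172, 167, 168, 176, 177, 164, 135, 109, 102, 102, 102, 102, 102, 102, 102, 102]
```

The shaft enters inside the ring: column 309, cut off by the near rim at row 185. There is no side force. I'll press now.

Call:
send_rows --plan "1 0.005 0 0 0; 1 0.009 0 0 0; 1 0.012 0 0 0; 1 0.015 0 0 0; 1 0.015 0 0 0"

```text
clock: 17.27
tcp_pos: [0.4784, 0.0116, 0.1739]
tcp_rot: [0.281, 1.549, -0.28]
wrist_force: [0.3, -0.4, 1.3]
opening: 0.162
```

Call:
send_rows --plan "1 0.0015 0 0 0; 1 0.003 0 0 0; 1 0.003 0 0 0"

```text
clock: 17.65
tcp_pos: [0.4786, 0.0115, 0.1711]
tcp_rot: [0.281, 1.549, -0.28]
wrist_force: [-0.7, -0.1, 2.7]
opening: 0.161
```

Run:
```python
from h import *
f=[]
for i in range(4):
    read_camera("top");f.append(observe()["wrist_force"])
print(np.mean(f,0),np.std(f,0),observe()["tcp_pos"])
```

```text
[-0.15288224 -0.1900302   2.52743644] [0.52862016 0.46854064 0.30142772] [0.47855129 0.01150676 0.17108454]
```

Call:
send_rows --plan "1 0.0015 0 0 0; 1 0.003 0 0 0; 1 0.0045 0 0 0; 1 0.0045 0 0 0; 1 0.0045 0 0 0"

```text
clock: 18.48
tcp_pos: [0.4804, 0.0112, 0.1695]
tcp_rot: [0.28, 1.545, -0.28]
wrist_force: [-1.0, -0.5, 12.3]
opening: 0.164
```

Run:
```python
from h import *
f=[]
for i in range(4):
    read_camera("top");f.append(observe()["wrist_force"])
print(np.mean(f,0),observe()["tcp_pos"])
```

```text
[-2.03947492 -0.34494686 12.1371112 ] [0.48040427 0.01118615 0.16948652]
```

Call:
send_rows --plan "1 0.004 0 0 0; 1 0.004 0 0 0; 1 0.004 0 0 0; 1 0.004 0 0 0; 1 0.004 0 0 0; 1 0.004 0 0 0"

```text
clock: 19.42
tcp_pos: [0.4827, 0.0114, 0.1691]
tcp_rot: [0.281, 1.54, -0.279]
wrist_force: [-2.3, 0.8, 15.5]
opening: 0.16
```

Run:
```python
from h import *
f=[]
for i in range(4):
    s=read_camera("scene");o=observe();f.append(o["wrist_force"])
print(np.mean(f,0),o["tcp_pos"],o["opening"],o["dq"].round(3))
m=cv2.inRange(cv2.cvtColor(s,cv2.COLOR_BGR2HSV),(105,150,60),(128,255,255))
c=max(cv2.findContours(m,0,2)[0],key=cv2.contourArea);print(cv2.approxPolyDP(cv2.convexHull(c),5,True)[:,0].tolist())
k,l,st,c=cv2.connectedComponentsWithStats(cv2.inRange(cv2.cvtColor(s,cv2.COLOR_BGR2HSV),(5,150,60),(17,255,255)));print([(st[i].tolist(),c[i].round(1).tolist()) for i in range(1,k) if st[i][4]>4 and 290<c[i][0]<330])
g=cv2.cvtColor(s,cv2.COLOR_BGR2GRAY)
for r in(176,178,180,182,184,186,188,190,192): print(r,g[r,300:320].tolist())
print(proj("scene",o["tcp_pos"]-[0,0,.03]),proj("scene",[.478,.0118,.107]))
```

```text
[-2.64356644  1.03265106 14.87523079] [0.4826797  0.01133665 0.16906473] 0.16236936910875757 [ 0.001 -0.    -0.    -0.001  0.     0.001]
[[284, 177], [336, 230], [279, 271], [229, 213]]
[([307, 170, 4, 5, 17], [308.8, 172.1])]
176 [188, 186, 171, 120, 73, 51, 45, 48, 51, 52, 50, 46, 47, 66, 91, 101, 103, 108, 118, 132]
178 [188, 177, 143, 109, 95, 83, 69, 55, 48, 49, 54, 65, 78, 90, 99, 101, 102, 102, 102, 101]
180 [187, 180, 151, 111, 93, 94, 92, 78, 72, 75, 85, 94, 95, 92, 92, 96, 100, 102, 102, 101]
182 [187, 182, 163, 139, 113, 98, 88, 75, 72, 76, 85, 93, 96, 95, 91, 91, 96, 101, 102, 102]
184 [187, 180, 162, 158, 148, 117, 91, 76, 72, 75, 85, 90, 91, 94, 93, 92, 95, 101, 102, 102]
186 [188, 186, 177, 163, 158, 153, 136, 111, 98, 86, 89, 93, 91, 91, 92, 95, 99, 101, 102, 102]
188 [185, 187, 187, 183, 177, 172, 160, 160, 159, 141, 117, 108, 98, 96, 98, 100, 102, 102, 102, 102]
190 [147, 174, 185, 187, 187, 187, 185, 182, 183, 179, 177, 166, 124, 103, 102, 102, 102, 102, 102, 102]
192 [89, 113, 147, 174, 185, 187, 188, 188, 188, 188, 187, 173, 136, 108, 102, 102, 102, 102, 102, 102]
[307.89097659 175.08679892] [308.67988473 182.54909441]
```

Call:
send_rows --plan "1 0.003 -0.001 -0.003 0; 1 0.003 -0.001 -0.003 0; 1 0.003 -0.001 -0.003 0; 1 0.003 -0.001 -0.003 0; 1 0.003 -0.001 -0.003 0; 1 0.003 -0.001 -0.003 0; 1 0.003 -0.001 -0.003 0; 1 0.003 -0.001 -0.003 0"

```text
clock: 20.62
tcp_pos: [0.4816, 0.0116, 0.1692]
tcp_rot: [0.282, 1.536, -0.278]
wrist_force: [-2.2, -0.1, 13.4]
opening: 0.163
```

Run:
```python
from h import *
f=[]
for i in range(6):
    s=read_camera("scene");o=observe();f.append(o["wrist_force"])
print(np.mean(f,0),o["tcp_pos"],o["opening"],R.from_rotvec(o["tcp_rot"]).as_matrix()[:,0])
```

```text
[-2.08275815  0.28086365 13.2676427 ] [0.48161024 0.01157862 0.16916433] 0.1684253230798735 [ 1.66489351e-02 -2.27651034e-04 -9.99861371e-01]
```

```bash
python3 -c "
from workcell import *
print(sign_off()); print(observe()['clock'])"
```

```text
the job is handed in; nothing more can be done
None
the job is handed in; nothing more can be done
```

The job is handed in, with the lid shut and the gripped stylus holding the button down. No verdict was reported, and I could not read the lid or button joints directly.

**Lid:** The first press left it ajar at about 0.15 rad, which showed up in a crop. I pressed again nearer the free edge until it met a firm stop at about 6.6 N. Its image corners stayed at the shut position in every later check.

**Stylus:** I took the smaller orange stylus from the stand, gripping mid-handle at 60 N with the opening reading 0.16. I put the shaft through the yellow-ringed hole and pressed the button to a firm stop.

**Last checks before hand-in:**

| Check | Result |
|---|---|
| Push on the button | about 13 N; adding 3 N moved it only 0.4 mm |
| Tip depth | about 35 mm below the mouth |
| Tip offset from hole axis | estimated up to 5 mm (limit 10 mm) |
| Side force | about 2 N, along x |
| Grip | no sign of slip |
| Clock | about 21 s (limit 56 s) |

**What disagreed:**
- During the lid press, contact came about 2 cm lower on the pose reading than the stated fingertip length implies. I went by force and images there instead. The heights at the stand and hole agreed with the readings.
- The button force at mid-travel suggested the stop would come about 2 mm lower than it did. That is roughly within the force noise.
- I did not measure the tip box, tube rack and bottle at the end. I kept clear of them and felt no unexpected contact.

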